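# Set a component bin on the photo stand and raise the camera mast

### The arm

A 6-joint arm with a two-finger parallel gripper is mounted at the origin on the work surface. World frame = base frame: x ahead of the robot, y to its left, z up, the work surface at z = 0. Lengths are in m, angles in degrees, forces in N, time in s.
With the tool pointing down it reaches from about 0.3 to 0.75 m from the base axis. Payload 8.5 kg.
Tool frame: the origin (TCP) lies midway between the tips of the shut fingers; the grasp point (between the pads) lies 19 mm behind it; z points along the fingers, y is the direction in which the jaws open and shut (so a half turn about z gives the same grasp; the last joint's range is limited). The gripper opens to 85 mm and grips with 20 to 120 N. Pads are 22 mm wide; open, the fingers measure 114 mm over their backs; the gripper's body (76 mm by 85 mm) begins 54 mm behind the grasp point. The pads swing forward as they close: fully open they stand 13 mm farther back than shut.
Start: joints at [-80.346, 21.807, 74.336, -0, 83.858, -12.336], TCP at [0.206, -0.51, 0.231] pointing down, gripper open.
Joint ranges: [-178.18, 178.18], [-50.72, 133.34], [12.68, 142.11], [-81.47, 261.47], [9.98, 163.14], [-165.26, 165.26]. Speed limits (degrees/s): [136.94, 136.94, 180, 180, 180, 180].

### API

Orientations are given as a 3x3 rotation matrix whose columns are the frame's x, y, z axes.
In Python, from rig import env, eyes, close_job gives the robot as it stands.
- The arm moves only by the tool jog_arm, never from a script. Its argument "deltas" is one flat list of numbers, 7 for each row, row after row: the shift along the tool's x, y, z in units of 0.75 m (1.0 is 0.75 m), then the turn, a rotation vector about the tool's x, y, z in units of 180 degrees (1.0 is 180 degrees), then the gripper command: -1 is fully open, 1 is shut, values between are in proportion. In form: [dx, dy, dz, ax, ay, az, fingers, dx, dy, dz, ax, ay, az, fingers, ...]. A call has 1 to 12 rows; each row is the pose to reach, as a shift and turn from the pose commanded when the call began, along the tool's axes at that moment, turning the shorter way round; what a row does not reach only later rows make up. A row lasts 1/12 s, in which the tool goes at most 41.7 mm and 7.16 degrees, less where a joint would pass 70% of its speed; a pose out of reach is approached as far as the arm can. A call with a number of a shift or a turn outside -1 to 1 is refused whole. A call with a gripper value outside its range is refused whole. The fingers move at their own pace and stop on an object; "grip_force" is the grip in N (left out, the last holds). Time passes only in rows, so rows that repeat a pose let the fingers close. It gives the time, the measured TCP pose, the force and the opening at its end, in the units of the state.
- env.observe(): the state, without advancing time (a new reading comes with each control period).
- eyes.get_image(name): name is "scene" or "top"; returns the picture (384x512x3 uint8, red, green, blue); there is no depth.
- eyes.camera_params(name): a dict with "intrinsics" (3x3 intrinsics, pixels), "R" (3x3) and "t" (3): a world point X has camera coordinates R X + t. Camera axes: x right, y down, z forward; pixel columns grow to the right and rows downward; lengths in m; the calibration is good to about 2 mm. A picture is of the moment at which its call begins. camera_params takes no time and is no camera call.
- close_job(): hands the job in, once; it reports no verdict.
The state is a dict: "time_s": time; "q": joint angles; "qvel": joint speeds; "joint_efforts": joint torques, N m; "position": TCP position; "tool_rot": TCP orientation; "ft_force": force on the tool from outside, world axes, zero at the start; "wrist_torque": the same for the moment, N m; "grip_width": finger opening in m.
Only numpy, scipy, OpenCV 4.12 (cv2) and the standard library are available. Lean on these libraries where they do the work, as an engineer would, in place of code of your own. Each camera call takes 0.05 s, during which the arm holds its last target.

### The job

Photograph the stock in the shallow component bin: first set that bin upright lengthwise on the sloping ledge of the photo stand, square and centred across the ledge with one end up against the lip at the low end, and let go of it. Then squeeze the release in the grip block on top of the camera mast and, keeping it squeezed, pull the mast straight up past its first stop to its second stop, and finish while holding it there fully extended (it sinks back if let go). Leave the deep bin, the reel and the screwdriver where they are.

Things in the scene. Friction and masses are not known exactly. Their poses are not given: they have to be found in the camera images.
- bin: Shallow component bin: loose open-topped clear plastic box, 110 (its x) x 50 (its y) x 40 high mm, walls 3 mm, 70 to 170 g, white label on its -x end, taped resistors glued inside up to 24 mm. Stands on the bench; origin at the centre of its underside, z up. Either end may go against the lip.
- ledge: Photo stand's fixed aluminium plate, 130 (x) x 66 (y) x 6 mm, on a post, sloped 20 degrees, no side walls. Origin: centre of its upper face, 68 mm above the bench; z is the face's normal, -x points down the slope, y is level. A lip 9 mm high crosses the low end, inner face at x = -62 mm: the bin touching it has its centre at x = -7 mm. The bin does not slide by itself.
- mast: Telescoping camera mast, fixed 110 mm round foot, 195 mm high closed. Origin: centre of the foot's underside, z up, x the way the camera looks (roughly to the stand). 30 mm outer tube, black 52 mm collar at heights 94 to 116 mm, above it the head: small camera (y +-20 mm, x 14 to 54 mm, heights 120 to 147 mm) and over that the grip block. Two sections slide straight up, 140 mm in all.
- mast_grip (a point): Centre of the grip block on the mast's head (moves with it): 28 (mast x) x 34 (mast y) x 45 high mm, 172.5 mm above the bench closed, 312.5 at the second stop. The release is a black plate, 22 x 36 mm high, 6 mm proud of its mast -y face: 40 mm across y, 35 squeezed. Pinch the block from above across mast y, one finger on the plate. Nothing above it.
- release (a joint): How far the release plate is pushed in: 0 out, 0.005 m fully squeezed; springy, 3 N to start and 8 N fully in. While it is out, a catch keeps the mast closed; from about 0.0035 on the mast is free.
- mast_inner (a joint): Travel of the upper (inner) section, 0 closed to 0.07 m: it draws out first, with about 4 to 5 N, and its end is the first stop.
- mast_middle (a joint): Travel of the lower (middle) section, 0 closed to 0.07 m: it follows after the first stop with about 8 to 10 N; its end, with the inner one out too, is the second stop, a hard end. Springs draw both sections back down to about 20 mm when the head is let go.
- deep_bin: Bystander: loose deep clear bin, 110 x 64 x 75 high mm, origin at the centre of its underside. It and the shallow bin may stand in either of two places.
- reel: Bystander: loose grey flat reel of 90 mm diameter, 14 mm high, lying on the bench; origin at the centre of its underside.
- screwdriver: Bystander: loose screwdriver, about 170 mm long, lying on the bench beyond the mast.
Mind the look-alikes: they are no part of the job. What is shaped like the mast but turquoise is not meant. What is shaped like the bin but turquoise is not meant.

How it is judged (in metres and radians):
On the way, in this order (a step that is already met when the one before it is completed fails the run):
1. the shallow bin rests on the sloping ledge, square, against the lip, and is let go (x of bin in the frame of ledge between -0.011 and 0.01 m and y of bin in the frame of ledge between -0.012 and 0.012 m and z of bin in the frame of ledge between -0.004 and 0.006 m and angle between the z axis of bin and the z axis of ledge, either way round below 0.1 rad and angle between the x axis of bin and the x axis of ledge, either way round below 0.2 rad and angle between bin's own z axis and vertical below 0.6 rad and linear speed of bin below 0.02 m/s and contact force between each of the arm, the fingers and bin below 0.1 N), for 0.2 s.
2. the release is squeezed while the mast is still closed (value of joint release above 0.0035 m and value of joint each of mast_inner, mast_middle below 0.015 m), for 0.1 s.
3. the mast is drawn out to its second stop (value of joint each of mast_inner, mast_middle above 0.062 m), for 0.2 s.
At the end, for the whole second after the job is handed in: Bin untouched at rest on the ledge: square (0.2 rad), within 12 mm of its centre line, end within 17 mm of the lip. Each mast section out at least 62 of 70 mm, held still by the fingers with the release in at least 3 mm. Bystanders within 30 mm of their starts (all of step 1 and all of step 3 and velocity of joint each of mast_middle, mast_inner below 0.02 m/s and value of joint release above 0.003 m and contact force between the fingers and mast above 3 N); the arm keeps its last pose, push and grip.
It fails at once if the deep bin is disturbed (30 mm) (distance of deep_bin from where it was at the start of the episode above 0.03 m).
It fails at once if the reel is disturbed (30 mm) (distance of reel from where it was at the start of the episode above 0.03 m).
It fails at once if the screwdriver is disturbed (30 mm) (distance of screwdriver from where it was at the start of the episode above 0.03 m).
It also fails if it takes over 48 s, if anything falls off the work surface, if the arm or the gripper's body presses on something with over 40 N, if the wrist force passes 120 N, or if a joint passes its speed limit or range.

## Working session

There is one attempt and no reset: what is moved stays moved. The work goes in short steps, Python scripts to look and compute and a tool call to move; the robot and the scene stay as the last step left them, time stands still between calls to the robot, and variables do not carry over. Pictures are saved under pics/ and viewed, and the job is handed in when it is done.

Besides the shell and the picture viewer there is one more tool, called after "Emit:" by a JSON object that holds its "fn" and its "kwargs", one argument or row to a line. jog_arm: Moves the arm, as the interface text tells. Its arguments: {"type":"object","properties":{"deltas":{"type":"array"},"grip_force":{"type":"number"}},"required":["deltas"]}

```bash
ls; mkdir -p pics; cat > h.py <<'E'
import numpy as np, cv2
from rig import env, eyes
def snap(n,tag):
    im=eyes.get_image(n); cv2.imwrite(f'pics/{tag}.png',im[:,:,::-1]); return im
def cam(n):
    p=eyes.camera_params(n); return np.array(p['intrinsics']),np.array(p['R']),np.array(p['t'])
def ray(n,uv):
    K,R,t=cam(n); d=R.T@np.linalg.inv(K)@np.array([uv[0],uv[1],1.]); return -R.T@t,d/np.linalg.norm(d)
def onz(n,uv,z):
    c,d=ray(n,uv); return c+d*(z-c[2])/d[2]
def tri(a,b):
    c1,d1=ray('scene',a); c2,d2=ray('top',b)
    s=np.linalg.lstsq(np.c_[d1,-d2],c2-c1,rcond=None)[0]
    p,q=c1+d1*s[0],c2+d2*s[1]; return (p+q)/2,np.linalg.norm(p-q)
def proj(n,X):
    K,R,t=cam(n); c=K@(R@np.array(X)+t); return c[:2]/c[2]
E
python3 - <<'E'
from h import *
np.set_printoptions(precision=4,suppress=True)
for n in('scene','top'):
    im=snap(n,n+'0'); print(n,im.shape,cam(n)[0][0], ray(n,(256,192)))
    print(cv2.imwrite(f'pics/{n}0b.png',cv2.resize(im[:,:,::-1],(768,576),interpolation=cv2.INTER_CUBIC)))
print(env.observe())
E
```

```text
pics
scene (384, 512, 3) [362.0582   0.     256.1271] (array([1.2555, 0.0968, 0.5821]), array([-0.8293, -0.1249, -0.5447]))
True
top (384, 512, 3) [391.3438   0.     257.3367] (array([ 0.4227, -0.0115,  1.1059]), array([ 0.1072,  0.0261, -0.9939]))
True
{'time_s': 0.1, 'q': array([-80.3453,  21.8383,  74.3788,   0.0001,  83.8585, -12.3367]), 'qvel': array([-0.0037,  0.0048, -0.1153, -0.003 , -0.0743,  0.0614]), 'joint_efforts': array([  0.005 , -44.9219, -23.1654,  -0.0001,   0.0037,  -0.    ]), 'position': array([ 0.2059, -0.5097,  0.2308]), 'tool_rot': array([[ 0.9272,  0.3745, -0.0002],
       [ 0.3745, -0.9272,  0.0013],
       [ 0.0003, -0.0013, -1.    ]]), 'ft_force': array([ 0.0581, -0.1486, -0.3852]), 'wrist_torque': array([-0.0052, -0.0841,  0.0122]), 'grip_width': 0.08550050324510032}
```

View pics/scene0b.png

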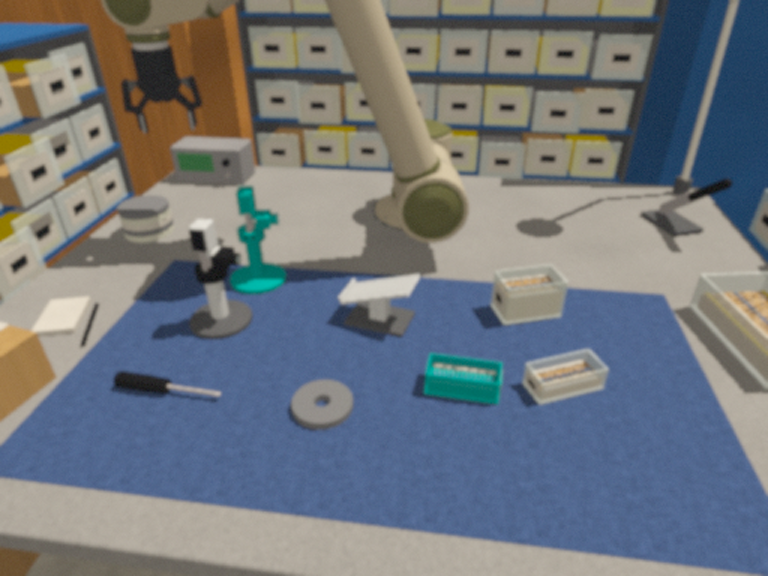

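View pics/top0b.png

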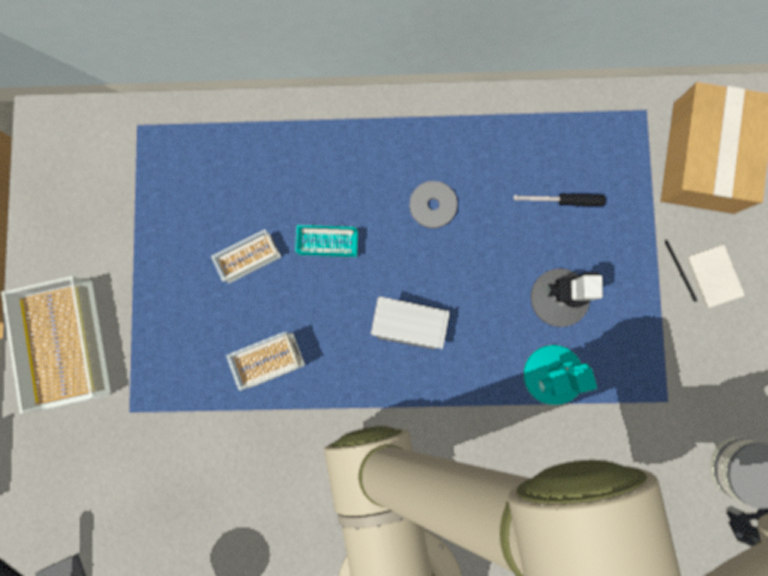

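The scene view shows the shallow bin at about (565,375), the deep bin at (530,293), the ledge at (380,290) and the white/black mast at (212,270). In the top view they are at (246,255), (265,360), (410,322) and (585,287). The turquoise items are the decoys. Next I'll zoom in to get corners.

```bash
python3 - <<'E'
import cv2,numpy as np
t=cv2.imread('pics/top0.png'); s=cv2.imread('pics/scene0.png')
def crop(im,x,y,w,h,k): 
    c=cv2.resize(im[y:y+h,x:x+w],None,fx=k,fy=k,interpolation=cv2.INTER_CUBIC)
    for i in range(0,w,10): cv2.putText(c,str(x+i),(i*k,8),0,.3,(0,255,255),1); cv2.line(c,(i*k,10),(i*k,14),(0,255,255),1)
    for i in range(0,h,10): cv2.putText(c,str(y+i),(0,i*k+4),0,.3,(0,255,255),1)
    return c
a=np.hstack([crop(t,130,140,65,50,6),crop(s,340,225,68,50,6)]); 
b=np.hstack([crop(t,240,190,65,50,6),crop(s,220,175,68,50,6)])
cv2.imwrite('pics/c1.png',np.vstack([a,b]))
a=np.hstack([crop(t,345,170,65,60,6),crop(s,120,140,65,90,6)[:360]]) if 0 else None
x=crop(t,345,165,65,60,6); y=crop(s,120,140,60,90,6)
o=np.zeros((540,750,3),np.uint8); o[:360,:390]=x; o[:540,390:750]=y
cv2.imwrite('pics/c2.png',o)
E
```

```text
(no output)
```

View pics/c1.png

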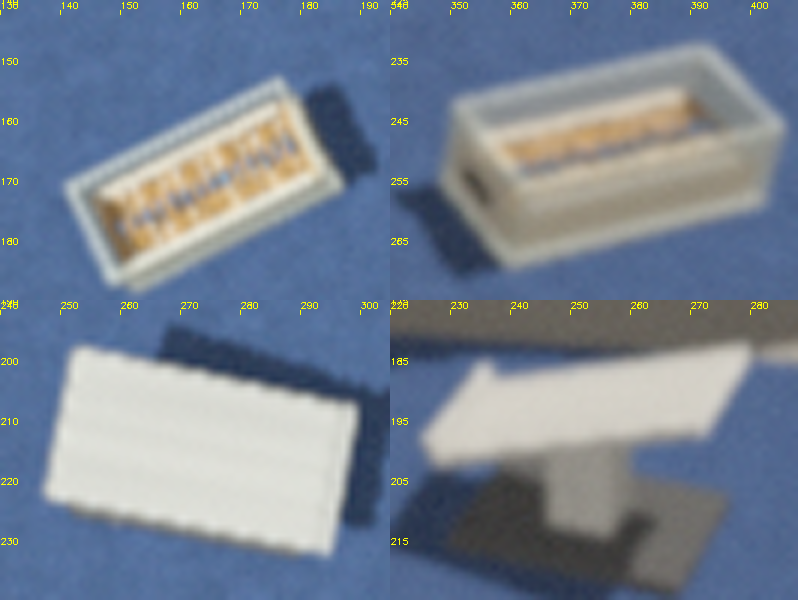

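View pics/c2.png

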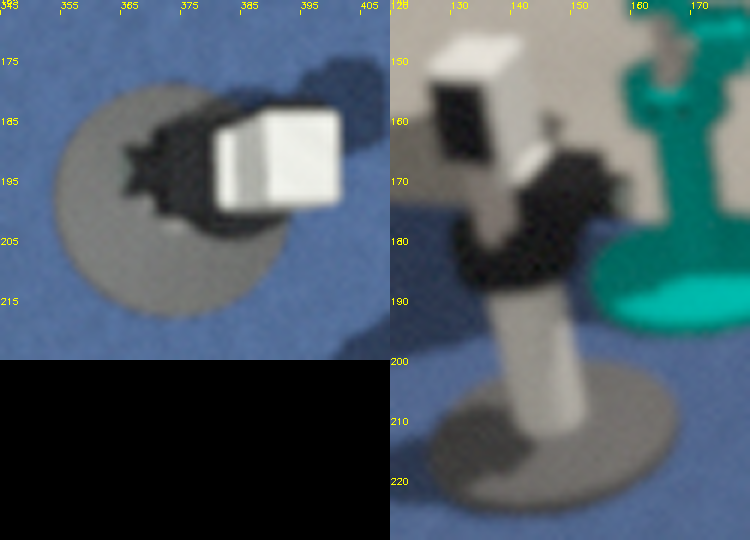

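```bash
cat > m1.py <<'E'
from h import *
np.set_printoptions(precision=4,suppress=True)
def P(x0,y0,cx,cy,px,py,k=6): return (x0+(px-cx+.5)/k-.5, y0+(py-cy+.5)/k-.5)
T=lambda px,py:P(130,140,0,0,px,py); S=lambda px,py:P(340,225,390,0,px,py)
pairs=dict(pxmy=(S(515,187),T(278,80)),pxpy=(S(783,125),T(66,185)),mxpy=(S(710,43),T(110,283)),mxmy=(S(452,100),T(342,185)))
C={}
for k,(a,b) in pairs.items(): C[k],e=tri(a,b); print(k,C[k],e)
print('centre',sum(C.values())/4)
print('len',np.linalg.norm(C['pxmy']-C['pxpy']),np.linalg.norm(C['mxmy']-C['mxpy']),'wid',np.linalg.norm(C['pxmy']-C['mxmy']),np.linalg.norm(C['pxpy']-C['mxpy']))
# other bin, full-res picks from 1.5x images
T2=lambda px,py:P(240,190,0,300,px,py); S2=lambda px,py:P(220,175,390,300,px,py)
pairs=dict(hi_mx=(S2(750,346),T2(46,497)),hi_px=(S2(705,437),T2(73,347)),lo_px=(S2(430,450),T2(356,404)),lo_mx=(S2(485,362),T2(332,555)))
C={}
# which: in scene +x is nearer (lower)
for k,(a,b) in pairs.items(): C[k],e=tri(a,b); print(k,C[k],e)
c=sum(C.values())/4; print('c',c)
ax=(C['hi_mx']+C['hi_px']-C['lo_mx']-C['lo_px'])/2; print('len',np.linalg.norm(ax),'yaw',np.degrees(np.arctan2(ax[1],ax[0])),'slope',np.degrees(np.arcsin(ax[2]/np.linalg.norm(ax))))
w=(C['hi_mx']+C['lo_mx']-C['hi_px']-C['lo_px'])/2; print('w',np.linalg.norm(w),w)
# mast
T3=lambda px,py:P(345,165,0,0,px,py); S3=lambda px,py:P(120,140,390,0,px,py)
print('foot top c', onz('top',T3(172,200),0.0))
for k,a,b in (('grip +x+y',S3(503,78),T3(268,112)),('+x-y',S3(430,75),T3(338,110)),('-x-y',S3(460,35),T3(340,203)),('-x+y',S3(524,38),T3(262,208))): print(k,*tri(a,b))
E
python3 m1.py
```

```text
pxmy [0.6518 0.2341 0.0424] 0.0049386246772876105
pxpy [0.6051 0.3338 0.0427] 0.0022100712650178047
mxpy [0.5592 0.3142 0.0422] 5.8077661375662834e-05
mxmy [0.6028 0.2107 0.0381] 0.00557672129959969
centre [0.6047 0.2732 0.0413]
len 0.1100776788762009 0.11239925183487924 wid 0.05449049002395492 0.049913031420961304
hi_mx [0.4536 0.0388 0.0911] 0.001303568474130062
hi_px [0.5188 0.0262 0.0859] 0.0009773758812316813
lo_px [ 0.4931 -0.0977  0.0509] 0.0017977733873306575
lo_mx [ 0.4261 -0.0853  0.0557] 6.525576386021183e-05
c [ 0.4729 -0.0295  0.0709]
len 0.13161037101795134 yaw 77.90976579857875 slope 15.504682927807838
w 0.06744249314005905 [-0.0661  0.0125  0.005 ]
foot top c [ 0.5172 -0.3125  0.    ]
grip +x+y [ 0.5331 -0.2958  0.195 ] 0.004905118538101205
+x-y [ 0.5338 -0.3245  0.1945] 0.0018497888987219293
-x-y [ 0.4984 -0.3253  0.1945] 0.0028381130767193142
-x+y [ 0.4976 -0.2967  0.1943] 0.005418948350822586
```

```bash
cat > m2.py <<'E'
from h import *
np.set_printoptions(precision=4,suppress=True)
im=cv2.imread('pics/top0.png')[:,:,::-1]
# not-blue mask for ledge & bin
f=im.astype(int); g=cv2.GaussianBlur(im,(3,3),0).astype(int)
def rect(x,y,w,h,m):
    mm=np.zeros(m.shape,np.uint8); mm[y:y+h,x:x+w]=m[y:y+h,x:x+w]
    cs,_=cv2.findContours(mm,cv2.RETR_EXTERNAL,cv2.CHAIN_APPROX_NONE); c=max(cs,key=cv2.contourArea)
    return cv2.boxPoints(cv2.minAreaRect(c))
lum=f.min(2)
b=rect(240,190,65,50,(f[:,:,0]>150).astype(np.uint8)); print('ledge px',b)
print('ledge box @0.07',np.array([onz('top',p,0.07)[:2] for p in b]))
b2=rect(132,145,60,50,(f[:,:,0]>115).astype(np.uint8)); print('bin px',b2)
W=np.array([onz('top',p,0.04)[:2] for p in b2]); print('bin@.04',W,'c',W.mean(0))
for i in range(4):
    d=W[(i+1)%4]-W[i]; print(np.linalg.norm(d),np.degrees(np.arctan2(d[1],d[0])))
# ledge with true heights: hi z .0902, lip top .068-.0222+.0085
ro=[]
for p in b:
    q=onz('top',p,0.07); ro.append(onz('top',p,0.0902 if q[1]>-0.03 else 0.0543))
ro=np.array(ro); print(ro)
hi=ro[ro[:,1]>-.03]; lo=ro[ro[:,1]<-.03]
d=hi.mean(0)-lo.mean(0); print('hi',hi.mean(0),'lo',lo.mean(0),'d',d,'yaw',np.degrees(np.arctan2(d[1],d[0])),'len',np.hypot(*d[:2]),'wid',np.linalg.norm(hi[0]-hi[1]),np.linalg.norm(lo[0]-lo[1]))
u=d[:2]/np.hypot(*d[:2]); print('origin from hi',hi.mean(0)[:2]-u*.0611,'from lo',lo.mean(0)[:2]+u*(.0611+.003))
g=rect(375,180,30,25,(f.min(2)>170).astype(np.uint8)); print(g)
G=np.array([onz('top',p,.195)[:2] for p in g]);print(G,G.mean(0)); d=G[1]-G[0];print(np.degrees(np.arctan2(d[1],d[0])))
E
python3 m2.py
```

```text
ledge px [[246.4616 222.6923]
 [251.5769 197.1154]
 [299.6538 206.7308]
 [294.5385 232.3077]]
ledge box @0.07 [[ 0.4535  0.0426]
 [ 0.521   0.0277]
 [ 0.4925 -0.099 ]
 [ 0.4255 -0.0834]]
bin px [[139.2 170.4]
 [177.2 151.4]
 [187.2 171.4]
 [149.2 190.4]]
bin@.04 [[0.6058 0.3397]
 [0.6567 0.2336]
 [0.5996 0.2057]
 [0.5492 0.3112]] c [0.6028 0.2726]
0.11763708032839305 -64.37279557302051
0.06355192270962126 -153.96436505513142
0.11689510157910743 115.53631479818854
0.06337614476172011 26.707753934729805
[[ 0.4529  0.0415  0.0902]
 [ 0.5191  0.0269  0.0902]
 [ 0.4935 -0.1003  0.0543]
 [ 0.4256 -0.0844  0.0543]]
hi [0.486  0.0342 0.0902] lo [ 0.4595 -0.0924  0.0543] d [0.0265 0.1266 0.0359] yaw 78.1951529207258 len 0.12934976689204156 wid 0.06779996086312085 0.06979550587539386
origin from hi [ 0.4735 -0.0256] from lo [ 0.4727 -0.0296]
[[381. 184.]
 [401. 184.]
 [401. 198.]
 [381. 198.]]
[[ 0.5326 -0.2791]
 [ 0.5315 -0.3252]
 [ 0.4989 -0.3232]
 [ 0.5    -0.2773]] [ 0.5157 -0.3012]
-91.41173486717477
```

```bash
cat > p.py <<'E'
from h import *
import json,os
from scipy.spatial.transform import Rotation as Ro
np.set_printoptions(precision=4,suppress=True)
def down(yaw): # tool x at world yaw (deg), pointing down
    a=np.radians(yaw); x=np.array([np.cos(a),np.sin(a),0]); z=np.array([0,0,-1.]); return np.c_[x,np.cross(z,x),z]
LY=78.1; LO=np.array([.473,-.0275,.068])
def ledgeR(yaw=LY,s=20):
    a,b=np.radians(yaw),np.radians(s); x=np.array([np.cos(a)*np.cos(b),np.sin(a)*np.cos(b),np.sin(b)])
    y=np.array([-np.sin(a),np.cos(a),0]); n=np.cross(x,y); return np.c_[x,y,n]
def toolL(): L=ledgeR(); return np.c_[L[:,0],-L[:,1],-L[:,2]]
def cmd():
    if os.path.exists('cmd.json'):
        d=json.load(open('cmd.json')); return np.array(d['p']),np.array(d['R'])
    o=env.observe(); return o['position'],o['tool_rot']
def row(p,R,dec=3):
    p0,R0=cmd(); d=R0.T@(np.array(p)-p0)/.75; w=Ro.from_matrix(R0.T@R).as_rotvec()/np.pi
    return np.round(np.r_[d,w],dec)
def apply(r): # record commanded pose after a call whose last row (reached) was r
    p0,R0=cmd(); r=np.array(r); p=p0+R0@r[:3]*.75; R=R0@Ro.from_rotvec(r[3:6]*np.pi).as_matrix()
    json.dump(dict(p=p.tolist(),R=R.tolist()),open('cmd.json','w'))
    o=env.observe(); print('cmd',p,'meas',o['position'],'rot err deg',np.degrees(Ro.from_matrix(R.T@o['tool_rot']).magnitude()),'t',o['time_s'],'w',o['grip_width'],'F',o['ft_force'])
E
python3 - <<'E'
from p import *
R=down(115)
print('mid',row([.42,-.2,.30],down(70))); print('hover',row([.604,.273,.16],R)); 
E
```

```text
mid [ 0.419 -0.276 -0.092 -0.    -0.    -0.267]
hover [ 0.883 -0.769  0.096 -0.    -0.    -0.517]
```

Emit:
{"fn": "jog_arm", "kwargs": {
  "deltas": [0, 0, -0.05, 0, 0, 0, -1, 0.1, -0.06, -0.09, 0, 0, -0.05, -1, 0.419, -0.276, -0.092, 0, 0, -0.267, -1, 0.419, -0.276, -0.092, 0, 0, -0.267, -1, 0.419, -0.276, -0.092, 0, 0, -0.267, -1, 0.419, -0.276, -0.092, 0, 0, -0.267, -1, 0.419, -0.276, -0.092, 0, 0, -0.267, -1, 0.419, -0.276, -0.092, 0, 0, -0.267, -1, 0.419, -0.276, -0.092, 0, 0, -0.267, -1, 0.419, -0.276, -0.092, 0, 0, -0.267, -1, 0.419, -0.276, -0.092, 0, 0, -0.267, -1, 0.419, -0.276, -0.092, 0, 0, -0.267, -1]
}}

```text
time_s: 1.1
position: [0.4206, -0.1985, 0.3003]
tool_rot: [[0.337, 0.941, -0.0], [0.941, -0.337, 0.0], [0.0, -0.0, -1.0]]
ft_force: [-0.2, 0.5, -1.2]
grip_width: 0.0853
```

```bash
python3 - <<'E'
from p import *
apply([0.419,-0.276,-0.092,0,0,-0.267]); print('hover',row([.604,.273,.16],down(115)))
E
```

```text
cmd [0.3317 0.1672 0.3693] meas [ 0.4206 -0.1985  0.3003] rot err deg 48.06000000000002 t 1.1 w 0.08527983246110718 F [-0.1508  0.4813 -1.1796]
hover [-0.048  0.387  0.279  0.    -0.     0.019]
```

```bash
rm cmd.json; python3 - <<'E'
from p import *
apply([0]*6); print('hover',row([.604,.273,.16],down(115)))
E
```

```text
cmd [ 0.4206 -0.1985  0.3003] meas [ 0.4206 -0.1985  0.3003] rot err deg 0.0 t 1.1 w 0.08527983246110718 F [-0.1508  0.4813 -1.1796]
hover [ 0.674  0.018  0.187 -0.    -0.    -0.248]
```

Emit:
{"fn": "jog_arm", "kwargs": {
  "deltas": [0.6, 0.016, 0.16, 0, 0, -0.22, -1, 0.6, 0.016, 0.16, 0, 0, -0.22, -1, 0.6, 0.016, 0.16, 0, 0, -0.22, -1, 0.6, 0.016, 0.16, 0, 0, -0.22, -1, 0.6, 0.016, 0.16, 0, 0, -0.22, -1, 0.6, 0.016, 0.16, 0, 0, -0.22, -1, 0.6, 0.016, 0.16, 0, 0, -0.22, -1, 0.6, 0.016, 0.16, 0, 0, -0.22, -1, 0.6, 0.016, 0.16, 0, 0, -0.22, -1, 0.6, 0.016, 0.16, 0, 0, -0.22, -1, 0.6, 0.016, 0.16, 0, 0, -0.22, -1, 0.6, 0.016, 0.16, 0, 0, -0.22, -1]
}}

```text
time_s: 2.1
position: [0.5854, 0.2216, 0.1772]
tool_rot: [[-0.338, 0.941, -0.003], [0.941, 0.338, 0.0], [0.001, -0.003, -1.0]]
ft_force: [-0.9, -0.4, -0.6]
grip_width: 0.0855
```

```bash
python3 - <<'E'
from p import *
apply([0.6,0.016,0.16,0,0,-0.22]); print('hover',row([.604,.273,.1],down(115),4));print('grasp',row([.604,.273,.005],down(115),4))
E
```

```text
cmd [0.5837 0.2211 0.1803] meas [0.5854 0.2216 0.1772] rot err deg 0.22467720272193903 t 2.1 w 0.0854926117657898 F [-0.8848 -0.387  -0.5952]
hover [ 0.0558  0.049   0.1071 -0.     -0.     -0.0284]
grasp [ 0.0558  0.049   0.2338 -0.     -0.     -0.0284]
```

Emit:
{"fn": "jog_arm", "kwargs": {
  "deltas": [0.056, 0.049, 0.107, 0, 0, -0.028, -1, 0.056, 0.049, 0.107, 0, 0, -0.028, -1, 0.056, 0.049, 0.107, 0, 0, -0.028, -1, 0.056, 0.049, 0.14, 0, 0, -0.028, -1, 0.056, 0.049, 0.17, 0, 0, -0.028, -1, 0.056, 0.049, 0.2, 0, 0, -0.028, -1, 0.056, 0.049, 0.22, 0, 0, -0.028, -1, 0.056, 0.049, 0.232, 0, 0, -0.028, -1, 0.056, 0.049, 0.232, 0, 0, -0.028, -1, 0.056, 0.049, 0.232, 0, 0, -0.028, -1]
}}

```text
time_s: 2.93
position: [0.6058, 0.2695, 0.007]
tool_rot: [[-0.417, 0.909, 0.001], [0.909, 0.417, -0.0], [-0.0, 0.0, -1.0]]
ft_force: [0.2, 0.2, 0.7]
grip_width: 0.085
```

```bash
python3 - <<'E'
from p import *
apply([0.056,0.049,0.232,0,0,-0.028])
for n in ('scene','top'):
    im=snap(n,n+'1')
t=cv2.imread('pics/top1.png');s=cv2.imread('pics/scene1.png')
k=6;cv2.imwrite('pics/c3.png',np.hstack([cv2.resize(t[130:210,110:205],None,fx=4,fy=4),cv2.resize(s[190:270,325:420],None,fx=4,fy=4)]))
E
```

```text
cmd [0.6039 0.2732 0.0063] meas [0.6058 0.2695 0.007 ] rot err deg 0.3107809410271796 t 2.9333 w 0.08504169611394267 F [0.2173 0.2266 0.6637]
```

View pics/c3.png

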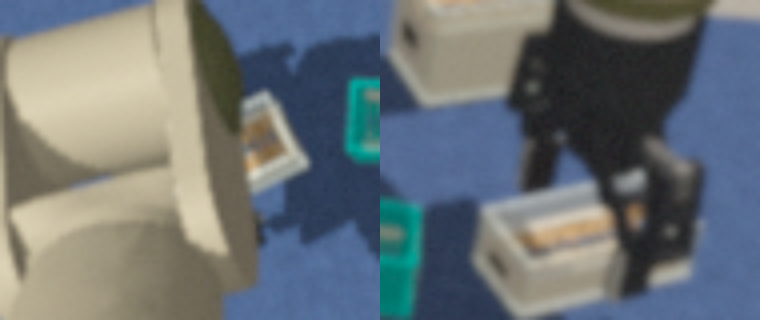

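```bash
rm cmd.json; python3 - <<'E'
from p import *
apply([0]*6)
o=env.observe(); R=o['tool_rot']
def f(X): u=proj('scene',X); return (u-np.array([325,190]))*4+np.array([380,0])
for s in (-1,1):
  for e in (0.0425,.057):
    for z in (0.02,0.04): print(s,e,z,f([*(o['position']+s*e*R[:,1])[:2],z]))
c=np.array([.604,.273,0]);Rb=down(115)
for sx in(-1,1):
  for sy in (-1,1):
    for z in (0,.04): print('bin',sx,sy,z,f(c+Rb[:,0]*sx*.055+Rb[:,1]*sy*.025+[0,0,z]))
E
```

```text
cmd [0.606  0.2701 0.0078] meas [0.606  0.2701 0.0078] rot err deg 0.0 t 3.0333 w 0.08536417708144521 F [0.2212 0.0685 0.5572]
-1 0.0425 0.02 [538.425  195.9163]
-1 0.0425 0.04 [543.7944 169.6575]
-1 0.057 0.02 [525.7965 180.8112]
-1 0.057 0.04 [530.9322 154.7168]
1 0.0425 0.02 [619.9598 293.4418]
1 0.0425 0.04 [626.9464 266.2467]
1 0.057 0.02 [635.3002 311.7907]
1 0.057 0.04 [642.6118 284.4436]
bin -1 -1 0 [469.453  257.5535]
bin -1 -1 0.04 [478.6922 205.026 ]
bin -1 1 0 [513.6466 316.9487]
bin -1 1 0.04 [524.5988 263.384 ]
bin 1 -1 0 [634.0873 220.3371]
bin 1 -1 0.04 [647.293  168.4664]
bin 1 1 0 [684.8653 276.0597]
bin 1 1 0.04 [700.1044 223.1185]
```

Emit:
{"fn": "jog_arm", "kwargs": {
  "deltas": [0.005, 0, 0.002, 0, 0, 0, -1, 0.005, 0, 0.002, 0, 0, 0, -1, 0.005, 0, 0.002, 0, 0, 0, 1, 0.005, 0, 0.002, 0, 0, 0, 1, 0.005, 0, 0.002, 0, 0, 0, 1, 0.005, 0, 0.002, 0, 0, 0, 1, 0.005, 0, 0.002, 0, 0, 0, 1, 0.005, 0, 0.002, 0, 0, 0, 1, 0.005, 0, 0.002, 0, 0, 0, 1, 0.005, 0, 0.002, 0, 0, 0, 1],
  "grip_force": 35
}}

```text
time_s: 3.87
position: [0.6039, 0.274, 0.0053]
tool_rot: [[-0.418, 0.909, 0.001], [0.909, 0.418, 0.0], [-0.0, 0.001, -1.0]]
ft_force: [1.7, 0.6, 4.7]
grip_width: 0.0496
```

```bash
python3 - <<'E'
from p import *
apply([0.005,0,.002,0,0,0])
E
```

```text
cmd [0.6045 0.2735 0.0063] meas [0.6039 0.274  0.0053] rot err deg 0.08566258876596974 t 3.8667 w 0.04963071349319453 F [1.7407 0.573  4.7101]
```

```bash
python3 - <<'E'
from p import *
L=ledgeR(); 
print('lift',row([.604,.2735,.15],down(115)))
h=LO+L@[0.003,0,.085]; print(h); print('hover',row(h,toolL()))
E
```

```text
lift [ 0.    -0.    -0.192  0.001  0.    -0.002]
[ 0.4676 -0.0532  0.1489]
hover [-0.32  -0.347 -0.191 -0.035  0.107  0.201]
```

Emit:
{"fn": "jog_arm", "kwargs": {
  "deltas": [0, 0, -0.03, 0, 0, 0, 1, 0, 0, -0.07, 0, 0, 0, 1, 0, 0, -0.12, 0, 0, 0, 1, 0, 0, -0.17, 0, 0, 0, 1, 0, 0, -0.192, 0, 0, 0, 1, 0, 0, -0.192, 0, 0, 0, 1]
}}

```text
time_s: 4.37
position: [0.6048, 0.2742, 0.1532]
tool_rot: [[-0.418, 0.909, 0.007], [0.909, 0.418, 0.002], [-0.001, 0.007, -1.0]]
ft_force: [0.0, 0.3, 0.1]
grip_width: 0.0498
```

```bash
python3 - <<'E'
from p import *
apply([0,0,-.192,0,0,0])
L=ledgeR(); 
h=LO+L@[0.003,0,.085]; print('hover',row(h,toolL()))
E
```

```text
cmd [0.6041 0.2735 0.1503] meas [0.6048 0.2742 0.1532] rot err deg 0.2703339225726681 t 4.3667 w 0.04977139349410682 F [0.0426 0.3448 0.0679]
hover [-0.32  -0.347  0.001 -0.035  0.107  0.201]
```

Emit:
{"fn": "jog_arm", "kwargs": {
  "deltas": [-0.03, -0.03, 0, -0.003, 0.01, 0.02, 1, -0.06, -0.07, 0, -0.007, 0.021, 0.04, 1, -0.095, -0.105, 0, -0.01, 0.032, 0.06, 1, -0.13, -0.14, 0, -0.014, 0.043, 0.08, 1, -0.165, -0.175, 0, -0.018, 0.054, 0.1, 1, -0.195, -0.21, 0, -0.021, 0.064, 0.12, 1, -0.225, -0.245, 0, -0.025, 0.075, 0.14, 1, -0.255, -0.28, 0.001, -0.028, 0.086, 0.16, 1, -0.29, -0.315, 0.001, -0.032, 0.096, 0.18, 1, -0.32, -0.347, 0.001, -0.035, 0.107, 0.201, 1, -0.32, -0.347, 0.001, -0.035, 0.107, 0.201, 1, -0.32, -0.347, 0.001, -0.035, 0.107, 0.201, 1]
}}

```text
time_s: 5.37
position: [0.4663, -0.0544, 0.1468]
tool_rot: [[0.198, 0.978, 0.068], [0.919, -0.21, 0.335], [0.342, -0.004, -0.94]]
ft_force: [0.7, 0.8, -2.0]
grip_width: 0.0498
```

```bash
python3 - <<'E'
from p import *
apply([-0.32,-0.347,0.001,-0.035,0.107,0.201])
L=ledgeR(); o=env.observe()
print('meas in ledge',L.T@(o['position']-LO), L.T@o['tool_rot'])
for z in (.012,.0065,.004): print('down',z,row(LO+L@[0.002,0,z],toolL(),4))
im=snap('top','top2');im2=snap('scene','scene2')
a=cv2.resize(im[150:270,190:350],None,fx=4.6,fy=4.6)[:,:,::-1][:,:400];b=cv2.resize(im2[120:240,180:340],None,fx=4.6,fy=4.6)[:,:,::-1]
cv2.imwrite('pics/c4.png',b); cv2.imwrite('pics/c5.png',cv2.resize(im[150:270,190:350],None,fx=4.6,fy=4.6)[:,:,::-1])
E
```

```text
cmd [ 0.4678 -0.0532  0.1491] meas [ 0.4663 -0.0544  0.1468] rot err deg 0.37086135114715607 t 5.3667 w 0.04980695450398095 F [ 0.703   0.8202 -2.0463]
meas in ledge [0.0009 0.001  0.0835] [[ 1.     -0.0047 -0.0005]
 [-0.0047 -1.      0.0026]
 [-0.0005 -0.0026 -1.    ]]
down 0.012 [-0.0014 -0.0003  0.0976  0.0003  0.0001  0.0002]
down 0.0065 [-0.0014 -0.0003  0.1049  0.0003  0.0001  0.0002]
down 0.004 [-0.0014 -0.0003  0.1083  0.0003  0.0001  0.0002]
```

View pics/c4.png

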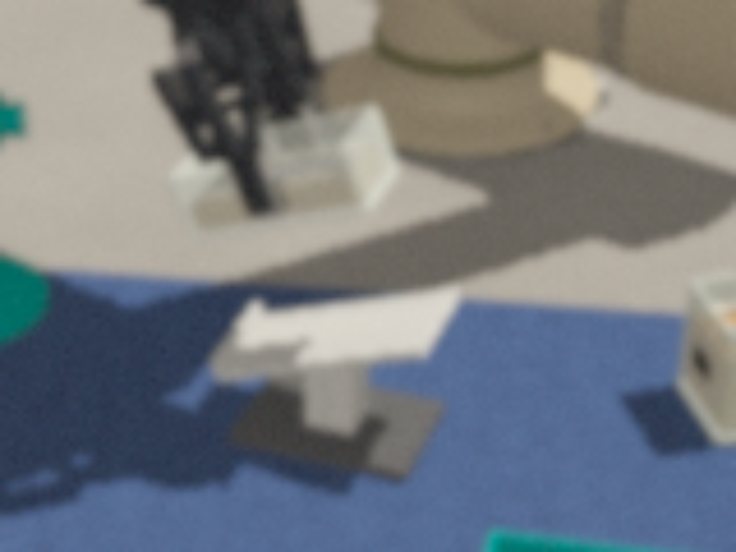

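View pics/c5.png

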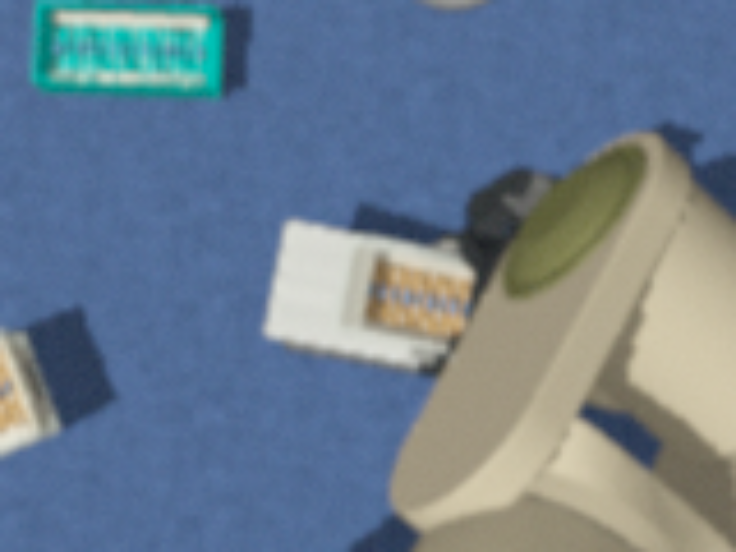

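The bin is held parallel to the ledge and is centred across it in the top view. I'll descend in small steps and watch the force.

Emit:
{"fn": "jog_arm", "kwargs": {
  "deltas": [0.002, 0, 0.03, 0, 0, 0, 1, 0.002, 0, 0.06, 0, 0, 0, 1, 0.002, 0, 0.08, 0, 0, 0, 1, 0.002, 0, 0.092, 0, 0, 0, 1, 0.002, 0, 0.097, 0, 0, 0, 1, 0.002, 0, 0.097, 0, 0, 0, 1, 0.002, 0, 0.097, 0, 0, 0, 1]
}}

```text
time_s: 6.05
position: [0.473, -0.027, 0.0806]
tool_rot: [[0.192, 0.979, 0.069], [0.92, -0.204, 0.333], [0.341, -0.0, -0.94]]
ft_force: [-0.2, 0.9, -1.6]
grip_width: 0.0493
```

```bash
cat > st.py <<'E'
from p import *
import sys
apply(eval(sys.argv[1]))
L=ledgeR(); o=env.observe()
print('meas in ledge',L.T@(o['position']-LO),'F in ledge',L.T@o['ft_force'])
E
python3 st.py [.002,0,.097,0,0,0]
```

```text
cmd [ 0.4732 -0.0275  0.0813] meas [ 0.473  -0.027   0.0806] rot err deg 0.14001866445693817 t 6.05 w 0.04926970550174947 F [-0.1666  0.871  -1.5814]
meas in ledge [0.0048 0.0001 0.0117] F in ledge [ 0.2277  0.3426 -1.7658]
```

Emit:
{"fn": "jog_arm", "kwargs": {
  "deltas": [0, 0, 0.003, 0, 0, 0, 1, 0, 0, 0.005, 0, 0, 0, 1, 0, 0, 0.007, 0, 0, 0, 1, 0, 0, 0.007, 0, 0, 0, 1, 0, 0, 0.007, 0, 0, 0, 1]
}}

```text
time_s: 6.47
position: [0.473, -0.0256, 0.0753]
tool_rot: [[0.194, 0.979, 0.069], [0.92, -0.206, 0.334], [0.341, -0.001, -0.94]]
ft_force: [-1.2, 0.7, -1.5]
grip_width: 0.0493
```

```bash
python3 st.py [0,0,.007,0,0,0]
```

```text
cmd [ 0.4736 -0.0258  0.0763] meas [ 0.473  -0.0256  0.0753] rot err deg 0.13279517018898654 t 6.4667 w 0.04927252069834141 F [-1.2435  0.6643 -1.4707]
meas in ledge [0.0043 0.0004 0.0062] F in ledge [-0.1332  1.3537 -1.5167]
```

Emit:
{"fn": "jog_arm", "kwargs": {
  "deltas": [0, 0, 0.001, 0, 0, 0, 1, 0, 0, 0.002, 0, 0, 0, 1, 0, 0, 0.003, 0, 0, 0, 1, 0, 0, 0.003, 0, 0, 0, 1]
}}

```text
time_s: 6.8
position: [0.4732, -0.0254, 0.0748]
tool_rot: [[0.193, 0.979, 0.07], [0.92, -0.205, 0.333], [0.34, 0.001, -0.94]]
ft_force: [-10.3, -6.4, 21.9]
grip_width: 0.0497
```

```bash
python3 st.py [0,0,.003,0,0,0]
```

```text
cmd [ 0.4738 -0.025   0.0742] meas [ 0.4732 -0.0254  0.0748] rot err deg 0.10561861911156098 t 6.8 w 0.04965141516829472 F [-10.3474  -6.3712  21.8805]
meas in ledge [0.0042 0.0003 0.0056] F in ledge [-0.3797  8.8113 23.4229]
```

Emit:
{"fn": "jog_arm", "kwargs": {
  "deltas": [0, 0, -0.002, 0, 0, 0, 1, -0.002, 0, -0.002, 0, 0, 0, 1, -0.004, 0, -0.002, 0, 0, 0, 1, -0.007, 0, -0.002, 0, 0, 0, 1, -0.01, 0, -0.002, 0, 0, 0, 1, -0.01, 0, -0.002, 0, 0, 0, 1]
}}

```text
time_s: 7.3
position: [0.4721, -0.0323, 0.0723]
tool_rot: [[0.193, 0.979, 0.07], [0.92, -0.206, 0.334], [0.341, 0.0, -0.94]]
ft_force: [-0.5, 1.2, 6.7]
grip_width: 0.0498
```

```bash
python3 st.py [-.01,0,-.002,0,0,0]
```

```text
cmd [ 0.4722 -0.0324  0.073 ] meas [ 0.4721 -0.0323  0.0723] rot err deg 0.06658664140623442 t 7.3 w 0.04980466728344959 F [-0.4628  1.2212  6.7085]
meas in ledge [-0.0031 -0.0001  0.0057] F in ledge [3.3277 0.7047 5.9279]
```

Emit:
{"fn": "jog_arm", "kwargs": {
  "deltas": [-0.002, 0, 0, 0, 0, 0, 1, -0.003, 0, 0, 0, 0, 0, 1, -0.004, 0, 0, 0, 0, 0, 1, -0.005, 0, 0, 0, 0, 0, 1, -0.005, 0, 0, 0, 0, 0, 1]
}}

```text
time_s: 7.72
position: [0.4714, -0.0356, 0.0711]
tool_rot: [[0.193, 0.979, 0.07], [0.92, -0.206, 0.334], [0.341, 0.0, -0.94]]
ft_force: [1.7, 0.8, 6.1]
grip_width: 0.0497
```

```bash
python3 st.py [-.005,0,0,0,0,0]
```

```text
cmd [ 0.4715 -0.0359  0.0718] meas [ 0.4714 -0.0356  0.0711] rot err deg 0.06105700752938951 t 7.7167 w 0.049723087189337725 F [1.6751 0.802  6.1301]
meas in ledge [-0.0067 -0.0001  0.0057] F in ledge [ 3.1587 -1.4738  5.3739]
```

Emit:
{"fn": "jog_arm", "kwargs": {
  "deltas": [-0.001, 0, 0, 0, 0, 0, 1, -0.002, 0, 0, 0, 0, 0, 1, -0.003, 0, 0, 0, 0, 0, 1, -0.003, 0, 0, 0, 0, 0, 1]
}}

```text
time_s: 8.05
position: [0.4712, -0.0366, 0.0707]
tool_rot: [[0.194, 0.979, 0.071], [0.919, -0.206, 0.336], [0.344, 0.0, -0.939]]
ft_force: [3.1, 8.7, 10.0]
grip_width: 0.0495
```

```bash
python3 st.py [-.003,0,0,0,0,0]
```

```text
cmd [ 0.4711 -0.038   0.071 ] meas [ 0.4712 -0.0366  0.0707] rot err deg 0.1401760260714631 t 8.05 w 0.04945312655069787 F [3.0708 8.6813 9.9892]
meas in ledge [-0.0078 -0.0001  0.0058] F in ledge [11.994  -1.2146  6.2649]
```

Force along the slope rose to 12 N at x = -7.8 mm, where the lip should be. Now I'll let go and retreat along the normal.

Emit:
{"fn": "jog_arm", "kwargs": {
  "deltas": [0.001, 0, 0, 0, 0, 0, 1, 0.001, 0, 0, 0, 0, 0, -1, 0.001, 0, 0, 0, 0, 0, -1, 0.001, 0, 0, 0, 0, 0, -1, 0.001, 0, 0, 0, 0, 0, -1, 0.001, 0, 0, 0, 0, 0, -1, 0.001, 0, 0, 0, 0, 0, -1, 0.001, 0, -0.03, 0, 0, 0, -1, 0.001, 0, -0.07, 0, 0, 0, -1, 0.001, 0, -0.12, 0, 0, 0, -1, 0.001, 0, -0.16, 0, 0, 0, -1, 0.001, 0, -0.16, 0, 0, 0, -1]
}}

```text
time_s: 9.05
position: [0.464, -0.0794, 0.1876]
tool_rot: [[0.192, 0.978, 0.077], [0.922, -0.207, 0.328], [0.337, 0.008, -0.941]]
ft_force: [0.5, 0.6, -0.1]
grip_width: 0.0855
```

```bash
python3 st.py [.001,0,-.16,0,0,0]; python3 - <<'E'
from p import *
print('up',row([.46,-.16,.32],down(84)), row([.516,-.311,.32],down(88.6)))
E
```

```text
cmd [ 0.4626 -0.0774  0.184 ] meas [ 0.464  -0.0794  0.1876] rot err deg 0.46634240088741774 t 9.05 w 0.08546066269806954 F [ 0.4732  0.6435 -0.0697]
meas in ledge [-0.0086 -0.0019  0.1304] F in ledge [ 0.6596 -0.3303 -0.3142]
up [-0.04   0.019 -0.207  0.006 -0.111 -0.032] [-0.211  0.134 -0.269  0.011 -0.111 -0.058]
```

```bash
python3 - <<'E'
from p import *
im=cv2.imread('pics/top0.png').astype(float).mean(2)
def rowedge(u,v0,v1):
    c=im[v0:v1,u]; g=np.abs(np.diff(c)); g[g<.3*g.max()]=0; return (g*(np.arange(v0,v1-1)+.5)).sum()/g.sum()
def coledge(v,u0,u1):
    c=im[v,u0:u1]; g=np.abs(np.diff(c)); g[g<.3*g.max()]=0; return (g*(np.arange(u0,u1-1)+.5)).sum()/g.sum()
us=np.arange(391,400); t=[rowedge(u,179,188) for u in us]; b=[rowedge(u,194,203) for u in us]
vs=np.arange(186,196); r=[coledge(v,397,405) for v in vs]
def W(us,vs): return np.array([onz('top',(u,v),.195)[:2] for u,v in zip(us,vs)])
for n,P in (('+x edge',W(us,t)),('-x edge',W(us,b)),('-y edge',W(r,vs))):
    l=cv2.fitLine(P.astype(np.float32),2,0,.01,.01).ravel(); print(n,P.mean(0),np.degrees(np.arctan2(l[1],l[0])))
for p in ((125,170),(155,185),(126,150),(126,190)):
    print(onz('top',(345+p[0]/6-.4,165+p[1]/6-.4),.133))
im2=eyes.get_image('scene');cv2.imwrite('pics/s5.png',cv2.resize(im2[120:260,100:330],None,fx=3.4,fy=3.4,interpolation=2)[:,:,::-1])
im2=eyes.get_image('top');cv2.imwrite('pics/t5.png',cv2.resize(im2[150:260,220:420],None,fx=3.6,fy=3.6,interpolation=2)[:,:,::-1])
E
```

```text
+x edge [ 0.5345 -0.3116] 85.69898
-x edge [ 0.4977 -0.3094] -86.430565
-y edge [ 0.5163 -0.3244] -3.7051687
[ 0.5187 -0.2577  0.133 ]
[ 0.5122 -0.2697  0.133 ]
[ 0.5271 -0.2586  0.133 ]
[ 0.5104 -0.2577  0.133 ]
```

View pics/s5.png

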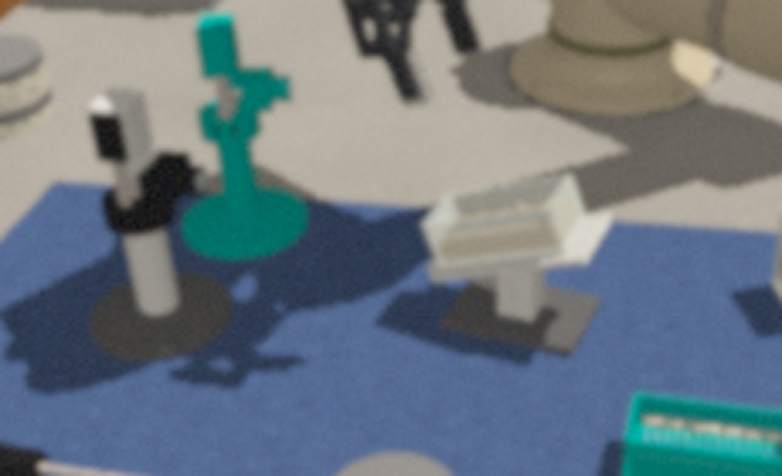

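View pics/t5.png

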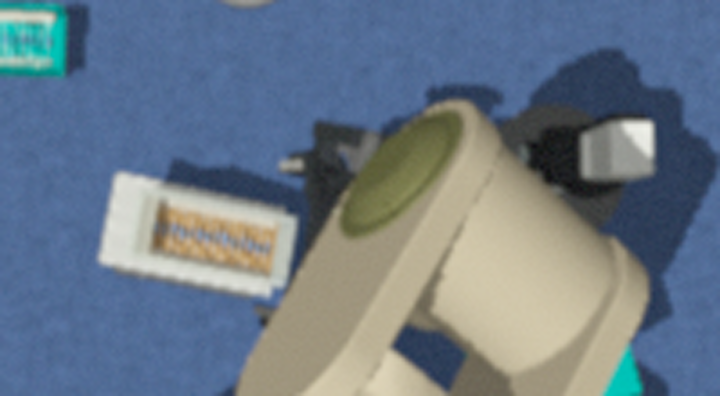

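The bin sits square and centred on the ledge with its end at the lip. The mast grip is centred at about (0.516, -0.311), top at 0.195, yaw about 88°. Next is the mast.

```bash
python3 - <<'E'
from p import *
print(row([.46,-.16,.30],down(84)), row([.517,-.311,.25],down(88),4))
E
```

```text
[-0.049  0.019 -0.182  0.006 -0.111 -0.032] [-0.2425  0.1352 -0.1816  0.01   -0.1107 -0.0543]
```

Emit:
{"fn": "jog_arm", "kwargs": {
  "deltas": [-0.01, 0.003, -0.05, 0.001, -0.02, -0.005, -1, -0.02, 0.007, -0.1, 0.002, -0.045, -0.01, -1, -0.035, 0.013, -0.145, 0.004, -0.08, -0.02, -1, -0.049, 0.019, -0.182, 0.006, -0.111, -0.032, -1, -0.1, 0.05, -0.182, 0.008, -0.111, -0.04, -1, -0.15, 0.08, -0.182, 0.009, -0.111, -0.045, -1, -0.2, 0.11, -0.182, 0.01, -0.111, -0.05, -1, -0.23, 0.125, -0.182, 0.01, -0.111, -0.054, -1, -0.242, 0.135, -0.182, 0.01, -0.111, -0.054, -1, -0.242, 0.135, -0.182, 0.01, -0.111, -0.054, -1, -0.242, 0.135, -0.182, 0.01, -0.111, -0.054, -1]
}}

```text
time_s: 10.07
position: [0.5168, -0.3095, 0.2481]
tool_rot: [[0.035, 0.999, -0.005], [0.999, -0.035, 0.001], [0.001, -0.005, -1.0]]
ft_force: [-0.5, 0.4, 0.3]
grip_width: 0.0854
```

```bash
python3 st.py [-.242,.135,-.182,.01,-.111,-.054]; python3 - <<'E'
from p import *
print(row([.517,-.311,.151],down(88),4))
im2=eyes.get_image('scene');cv2.imwrite('pics/s6.png',cv2.resize(im2[80:240,70:300],None,fx=3.4,fy=3.4,interpolation=2)[:,:,::-1])
E
```

```text
cmd [ 0.5169 -0.3108  0.2504] meas [ 0.5168 -0.3095  0.2481] rot err deg 0.264606028172606 t 10.0667 w 0.0854188593100906 F [-0.4951  0.3573  0.2765]
meas in ledge [-0.1892 -0.101   0.2605] F in ledge [0.3272 0.5582 0.1752]
[-0.0002  0.0002  0.1326 -0.0001  0.0003 -0.0003]
```

View pics/s6.png

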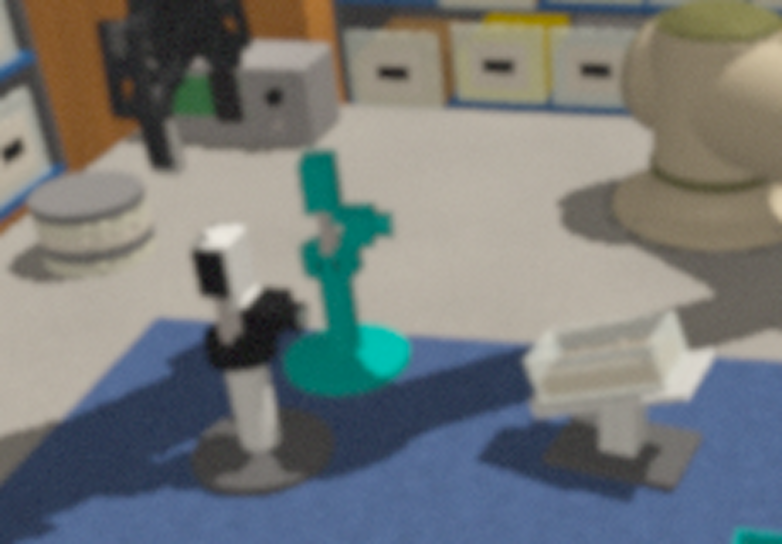

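The gripper hovers above the mast and the bin is still in place on the ledge. I'll descend with the force check.

Emit:
{"fn": "jog_arm", "kwargs": {
  "deltas": [0, 0, 0.03, 0, 0, 0, -1, 0, 0, 0.06, 0, 0, 0, -1, 0, 0, 0.09, 0, 0, 0, -1, 0, 0, 0.115, 0, 0, 0, -1, 0, 0, 0.132, 0, 0, 0, -1, 0, 0, 0.132, 0, 0, 0, -1, 0, 0, 0.132, 0, 0, 0, -1]
}}

```text
time_s: 10.7
position: [0.5167, -0.3093, 0.1512]
tool_rot: [[0.034, 0.999, -0.003], [0.999, -0.034, -0.001], [-0.002, -0.002, -1.0]]
ft_force: [1.1, -0.9, 0.4]
grip_width: 0.0855
```

```bash
python3 st.py [0,0,.132,0,0,0]; python3 - <<'E'
from p import *
im2=eyes.get_image('scene');cv2.imwrite('pics/s7.png',cv2.resize(im2[100:240,80:240],None,fx=4.2,fy=4.2,interpolation=2)[:,:,::-1])
E
```

```text
cmd [ 0.5169 -0.3109  0.1514] meas [ 0.5167 -0.3093  0.1512] rot err deg 0.15934253706168103 t 10.7 w 0.08554398563057547 F [ 1.0621 -0.876   0.4159]
meas in ledge [-0.2222 -0.1008  0.1694] F in ledge [-0.4574 -1.2199  0.6091]
```

View pics/s7.png

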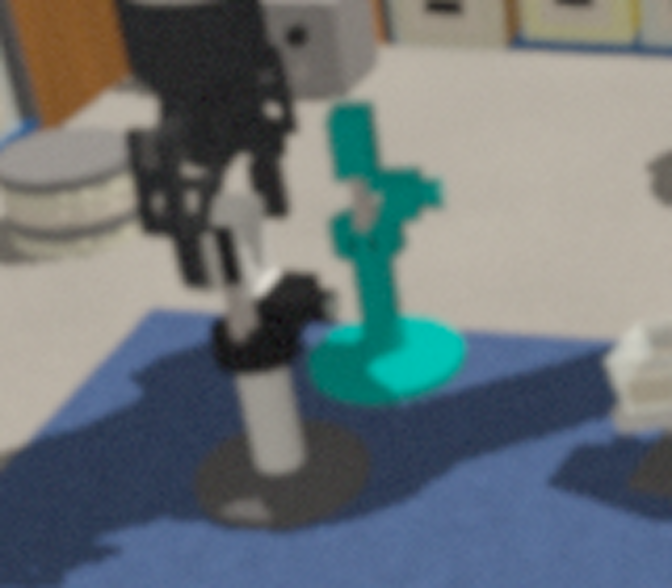

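The fingers straddle the grip block, with the near one over the plate side. Squeezing now.

Emit:
{"fn": "jog_arm", "kwargs": {
  "deltas": [0, 0, 0, 0, 0, 0, 1, 0, 0, 0, 0, 0, 0, 1, 0, 0, 0, 0, 0, 0, 1, 0, 0, 0, 0, 0, 0, 1, 0, 0, 0, 0, 0, 0, 1, 0, 0, 0, 0, 0, 0, 1, 0, 0, 0, 0, 0, 0, 1, 0, 0, 0, 0, 0, 0, 1, 0, 0, 0, 0, 0, 0, 1, 0, 0, 0, 0, 0, 0, 1, 0, 0, 0, 0, 0, 0, 1, 0, 0, 0, 0, 0, 0, 1],
  "grip_force": 60
}}

```text
time_s: 11.75
position: [0.5173, -0.3108, 0.1517]
tool_rot: [[0.035, 0.999, -0.0], [0.999, -0.035, -0.003], [-0.003, 0.0, -1.0]]
ft_force: [0.4, 1.7, 5.6]
grip_width: 0.0332
```

```bash
python3 st.py [0,0,0,0,0,0]
```

```text
cmd [ 0.5169 -0.3109  0.1514] meas [ 0.5173 -0.3108  0.1517] rot err deg 0.12833807696323107 t 11.75 w 0.03324590865237906 F [0.401  1.7343 5.5662]
meas in ledge [-0.2233 -0.1018  0.1703] F in ledge [ 3.5762 -0.0348  4.6218]
```

Emit:
{"fn": "jog_arm", "kwargs": {
  "deltas": [0, 0, -0.005, 0, 0, 0, 1, 0, 0, -0.015, 0, 0, 0, 1, 0, 0, -0.025, 0, 0, 0, 1, 0, 0, -0.035, 0, 0, 0, 1, 0, 0, -0.045, 0, 0, 0, 1, 0, 0, -0.055, 0, 0, 0, 1, 0, 0, -0.065, 0, 0, 0, 1, 0, 0, -0.075, 0, 0, 0, 1, 0, 0, -0.08, 0, 0, 0, 1, 0, 0, -0.08, 0, 0, 0, 1, 0, 0, -0.08, 0, 0, 0, 1]
}}

```text
time_s: 12.67
position: [0.5171, -0.3106, 0.2107]
tool_rot: [[0.035, 0.999, -0.001], [0.999, -0.035, -0.002], [-0.002, -0.001, -1.0]]
ft_force: [5.4, -2.3, -3.6]
grip_width: 0.0333
```

```bash
python3 st.py [0,0,-.08,0,0,0]
```

```text
cmd [ 0.5169 -0.3108  0.2114] meas [ 0.5171 -0.3106  0.2107] rot err deg 0.09625661379894049 t 12.6667 w 0.03332591127698521 F [ 5.3997 -2.2822 -3.583 ]
meas in ledge [-0.203  -0.1015  0.2257] F in ledge [-2.2777 -5.7543 -2.984 ]
```

Rising 60 mm at about 4 N matches the inner section. I'll carry on past the first stop.

Emit:
{"fn": "jog_arm", "kwargs": {
  "deltas": [0, 0, -0.01, 0, 0, 0, 1, 0, 0, -0.02, 0, 0, 0, 1, 0, 0, -0.03, 0, 0, 0, 1, 0, 0, -0.04, 0, 0, 0, 1, 0, 0, -0.05, 0, 0, 0, 1, 0, 0, -0.06, 0, 0, 0, 1, 0, 0, -0.07, 0, 0, 0, 1, 0, 0, -0.08, 0, 0, 0, 1, 0, 0, -0.09, 0, 0, 0, 1, 0, 0, -0.1, 0, 0, 0, 1, 0, 0, -0.1, 0, 0, 0, 1, 0, 0, -0.1, 0, 0, 0, 1]
}}

```text
time_s: 13.67
position: [0.5172, -0.3105, 0.2844]
tool_rot: [[0.035, 0.999, -0.003], [0.999, -0.035, -0.001], [-0.001, -0.003, -1.0]]
ft_force: [5.1, -3.4, -7.9]
grip_width: 0.0333
```

```bash
python3 st.py [0,0,-.1,0,0,0]
```

```text
cmd [ 0.5169 -0.3107  0.2864] meas [ 0.5172 -0.3105  0.2844] rot err deg 0.14230017634001507 t 13.6667 w 0.0332893557983782 F [ 5.0798 -3.3533 -7.856 ]
meas in ledge [-0.1776 -0.1016  0.295 ] F in ledge [-4.786  -5.6621 -6.6182]
```

Emit:
{"fn": "jog_arm", "kwargs": {
  "deltas": [0, 0, -0.003, 0, 0, 0, 1, 0, 0, -0.006, 0, 0, 0, 1, 0, 0, -0.009, 0, 0, 0, 1, 0, 0, -0.01, 0, 0, 0, 1, 0, 0, -0.01, 0, 0, 0, 1, 0, 0, -0.01, 0, 0, 0, 1]
}}

```text
time_s: 14.17
position: [0.5172, -0.3105, 0.2915]
tool_rot: [[0.035, 0.999, -0.003], [0.999, -0.035, -0.001], [-0.001, -0.003, -1.0]]
ft_force: [6.1, -2.8, -8.8]
grip_width: 0.0334
```

```bash
python3 st.py [0,0,-.01,0,0,0]
```

```text
cmd [ 0.5169 -0.3107  0.2939] meas [ 0.5172 -0.3105  0.2915] rot err deg 0.16183759568818704 t 14.1667 w 0.03339155755630856 F [ 6.1142 -2.7856 -8.8309]
meas in ledge [-0.1752 -0.1016  0.3017] F in ledge [-4.397  -6.5572 -7.7972]
```

Emit:
{"fn": "jog_arm", "kwargs": {
  "deltas": [0, 0, -0.002, 0, 0, 0, 1, 0, 0, -0.003, 0, 0, 0, 1, 0, 0, -0.003, 0, 0, 0, 1, 0, 0, -0.003, 0, 0, 0, 1]
}}

```text
time_s: 14.5
position: [0.5172, -0.3105, 0.2921]
tool_rot: [[0.035, 0.999, -0.005], [0.999, -0.035, 0.001], [0.001, -0.005, -1.0]]
ft_force: [6.6, -3.8, -17.4]
grip_width: 0.033
```

```bash
python3 st.py [0,0,-.003,0,0,0]; python3 - <<'E'
from p import *
im2=eyes.get_image('scene');cv2.imwrite('pics/s8.png',cv2.resize(im2[20:240,60:320],None,fx=2.7,fy=2.7,interpolation=2)[:,:,::-1])
E
```

```text
cmd [ 0.5169 -0.3107  0.2962] meas [ 0.5172 -0.3105  0.2921] rot err deg 0.2770197936809157 t 14.5 w 0.033029885556835295 F [  6.6174  -3.7516 -17.3875]
meas in ledge [-0.175  -0.1016  0.3022] F in ledge [ -8.1142  -7.2487 -15.55  ]
```

View pics/s8.png

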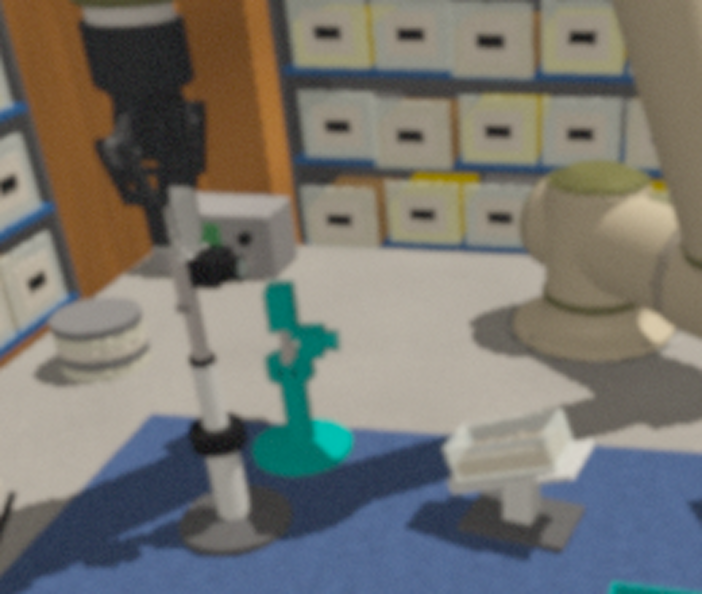

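The mast is fully out, with both sections visible. Travel was 140.4 mm and the force stepped up to 17 N at the hard stop. I'll check the bin and bystanders against the first picture, then hand in.

```bash
python3 - <<'E'
from p import *
im=snap('scene','scene9'); t=snap('top','top9')
a=cv2.imread('pics/scene0.png'); d=cv2.absdiff(cv2.imread('pics/scene9.png'),a)
cv2.imwrite('pics/d9.png',np.hstack([cv2.imread('pics/scene9.png')[150:330,60:430],d[150:330,60:430]*2]))
cv2.imwrite('pics/t9.png',cv2.resize(t[:,:,::-1],(768,576)))
f=cv2.imread('pics/top9.png').astype(int)
E
```

```text
(no output)
```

View pics/d9.png

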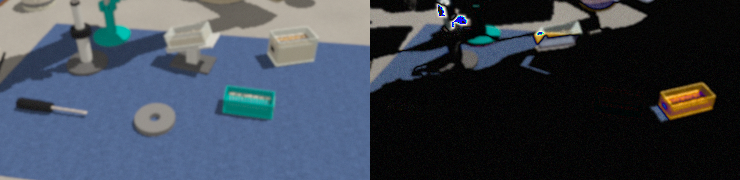

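View pics/t9.png

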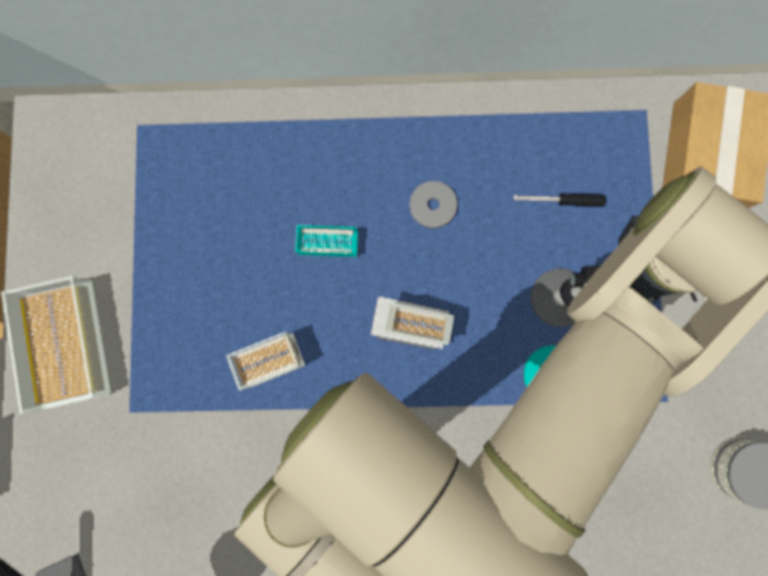

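The difference picture shows only the bin's old place, the stand, the mast and shadows. The deep bin (265,360), reel (433,204) and screwdriver (560,199) are unmoved in the top view, and the bin lies square on the ledge at (420,325).

```bash
python3 - <<'E'
from rig import env, close_job
o=env.observe(); print(o['time_s'],o['position'],o['ft_force'],o['grip_width'],abs(o['qvel']).max())
print(close_job())
E
```

```text
14.65 [ 0.51716088 -0.31047994  0.29217301] [  7.72287015  -4.4861666  -17.37664924] 0.03337635335923232 0.10823365781629343
the job is handed in; nothing more can be done
None
```

I set the shallow bin on the sloping ledge and let it go. Then I squeezed the mast's release, drew the mast up to its second stop, and handed the job in at 14.7 s while still holding it there. The hand-in gave no verdict.

**Bin:** I slid it down the ledge until it met the lip, where the force along the slope rose to 12 N at x ≈ -7.8 mm (the text gives -7 mm). By the tool's measured pose it was centred across the ledge. After I let go, both views showed it square on the ledge with its end at the lip.

**Mast:** Before drawing it up I held the squeeze for about half a second. The head rose 140.4 mm, and the pull then jumped from about 9 N to 17 N at the hard stop. The last picture shows both sections out. I last read the grip at 33.4 mm across, with the arm still. I expected 35 mm when squeezed; I put the difference down to the pads giving a little, but did not check it.

**Bystanders:** The deep bin, reel and screwdriver showed no movement against the first picture.

**Checks that disagreed:**
- My two estimates of the ledge's position along the slope differed by 4 mm, so I found the lip by contact instead.
- The mast's heading came out between 86° and 94° from different edges; I used 88°.

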